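# Lay out the analyser's loading tray

## Robot

A 7-joint arm with a two-finger parallel gripper is mounted at the origin on the work surface. World frame = base frame: x ahead of the robot, y to its left, z up, the work surface at z = 0. Lengths are in m, angles in rad, forces in N, time in s.
With the tool pointing down it reaches from about 0.425 to 0.925 m from the base axis. Payload 6.8 kg.
Tool frame: the origin (TCP) lies between the finger pads; the fingertips stand 17 mm ahead of it and the grasp point (between the pads) lies 2 mm behind it (tip_extent is the z of the fingertips in the tool frame, in m); z points along the fingers, y is the line along which they close (so a half turn about z gives the same grasp; the last joint's range is limited). The gripper opens to 88 mm and grips with 3 to 60 N. Pads are 20 mm wide; open, the fingers measure 115 mm over their backs; the gripper's body (75 mm by 178 mm) begins 61 mm behind the grasp point.
Start: joints at [1.177, 0.477, 0.022, 1.555, -0.011, 1.109, -0.083], TCP at [0.19, -0.648, 0.24] pointing down, gripper open.
Joint ranges: [-2.96, 2.96], [-0.34, 2.1], [-1.41, 1.46], [0.24, 2.44], [-1.37, 4.51], [0.17, 1.92], [-2.96, 2.96]. Speed limits (rad/s): [2.39, 2.39, 3.14, 3.14, 3.14, 3.14, 3.14].

## Interface

Orientations are given as a rotation vector (axis times angle).
In Python, from plant import sense, snapshot, job_done, tip_extent gives the robot as it stands.
- The arm moves only by the shell command python3 -m inch 'ROWS' [OPENING] [FORCE]. ROWS is a JSON object whose one key "rows" holds a list of rows, each an object with "offset": the shift along the world's x, y, z in units of 30 mm (1.0 is 30 mm), a list of three; "angular": the turn, a rotation vector about the world's x, y, z in units of 5 degrees (1.0 is 5 degrees), a list of three. A call has 1 to 10 rows; each row shifts and turns the commanded pose from where the row before left it; what a row does not reach is not made up. A row lasts 1/12 s, in which the tool goes at most 41.7 mm and 7.16 degrees, less where a joint would pass 70% of its speed; a pose out of reach is approached as far as the arm can. A call is refused whole if a number of a shift passes 1 or a number of a turn 1, either way. A call with a gripper value outside its range is refused whole. OPENING is the closure, from 0 (fully open) to 1 (shut), set as the call begins (- or left out, the last holds). The fingers move at their own pace and stop on an object; FORCE is the grip in N (left out, the last holds). Time passes only in rows, so rows that do not move let the fingers close. It gives the time, the measured TCP pose, the force, the opening and the grip force at its end, in the units of the state.
- sense(): the state, without advancing time (a new reading comes with each control period).
- snapshot(name): name is "scene" or "top" or "wrist"; returns a dict with "frame" (400x640x3 uint8, blue, green, red), "intrinsics" (3x3 intrinsics, pixels), "R" (3x3) and "t" (3): a world point X has camera coordinates R X + t. Camera axes: x right, y down, z forward; pixel columns grow to the right and rows downward; lengths in m; the calibration is good to about 2 mm. A picture is of the moment at which its call begins. There is no depth.
- job_done(): hands the job in; it is judged then, once.
The state is a dict: "t": time; "joint_pos": joint angles; "joint_velocities": joint speeds; "tau": joint torques, N m; "tcp_pos": TCP position; "ee_rot": TCP orientation; "ft_force": force on the tool from outside, world axes, zero at the start; "ft_torque": the same for the moment, N m; "width": finger opening in m; "finger_force": force on a finger pad.
Only numpy, scipy, OpenCV 4.12 (cv2) and the standard library are available. Lean on these libraries where they do the work, as an engineer would, in place of code of your own. Each camera call takes 0.05 s, during which the arm holds its last target. There are 200 camera calls.

## Task

Set up the analyser's loading tray: stand the taller of the two round bottles on the pad next to the tray's black post, the open cup on the pad at the far end from the post, and the square bottle on the pad between them, each upright and wholly on its pad, and put the lid on top of the cup, properly seated. Leave the shorter round bottle and the tube rack where they are, and let go of everything.

Things in the scene. Friction and masses are not known exactly. Their poses are not given: they have to be found in the camera images.
- tray: Fixed aluminium tray, any yaw, 96 mm wide, top 10 mm above the bench, with three round black pads (72 mm diameter, level with its top) in a row. Origin on its underside below the middle pad; x along the row towards the post, z up; spans x -123 to +151 mm. Pad centres: x = -80, 0, +80 mm, y = 0. Black post with a ball top (26 mm diameter, 66 mm above the bench) at x = +135 mm, y = 0.
- tall_bottle: The taller round bottle, white plastic: body 48 mm diameter up to 64 mm, then a shoulder to 70 mm and a 30 mm diameter cap; 88 mm tall in all. Closed, about 130 g, stands upright. Origin at the centre of its underside, z up.
- short_bottle: The shorter round bottle, white plastic: body 48 mm diameter up to 32 mm, shoulder to 38 mm, 30 mm diameter cap; 56 mm tall in all. Loose, stands upright; not wanted, to be left where it is. Origin at the centre of its underside, z up.
- square_bottle: Square white plastic bottle: body 42 x 42 mm up to 54 mm, then a 28 mm diameter cap up to 70 mm. About 110 g, stands upright. Origin at the centre of its underside; x and y are square to its flat sides, z up.
- cup: Open straight-sided white plastic cup, 60 mm outer diameter, 50 mm tall, wall 3 mm, about 80 g, stands upright, mouth up. Origin at the centre of its underside, z up.
- lid: White lid of the cup, right way up: spigot underneath 44 mm diameter, 5 mm deep (enters the cup's 54 mm mouth loosely); rim disc 66 mm diameter at 5 to 10 mm height; upright round knob 18 mm diameter at 10 to 36 mm height. About 50 g. Origin at the centre of the spigot's underside, z up; seated, it is 45 mm above the cup's origin.
- tube_rack: White rack with eight capped sample tubes, 50 x 130 mm, 82 mm tall, loose, to the robot's right; to be left where it is. Origin at the centre of its underside, y along its length.
There are look-alikes about, which are no part of the job. What is shaped like the tall_bottle but red is not meant. Leave any turquoise look-alike of the square_bottle alone.

How it is judged:
At the end, for the whole second after the job is handed in: Tall bottle by the post, cup at the far end, square bottle between: each on the tray, upright (0.1 rad), within 15 mm of its pad's centre along and across; lid seated on the cup (centres within 9 mm, height within 4 mm, tilt 0.08 rad); all at rest; short bottle and rack moved under 20 mm (x of tall_bottle in the frame of tray between 0.065 and 0.095 m and y of tall_bottle in the frame of tray between -0.015 and 0.015 m and z of tall_bottle in the frame of tray between 0.005 and 0.015 m and angle between each of tall_bottle, cup, square_bottle's own z axis and vertical below 0.1 rad and linear speed of each of tall_bottle, cup, square_bottle, lid below 0.02 m/s and x of cup in the frame of tray between -0.095 and -0.065 m and y of cup in the frame of tray between -0.015 and 0.015 m and z of cup in the frame of tray between 0.005 and 0.015 m and x of square_bottle in the frame of tray between -0.015 and 0.015 m and y of square_bottle in the frame of tray between -0.015 and 0.015 m and z of square_bottle in the frame of tray between 0.005 and 0.015 m and horizontal distance between lid and cup below 0.009 m and z of lid in the frame of cup between 0.041 and 0.049 m and angle between lid's own z axis and vertical below 0.08 rad and distance of each of short_bottle, tube_rack from where it was at the start of the episode below 0.02 m); the robot touches nothing.
It fails at once if the short round bottle is shifted more than 30 mm or tipped (distance of short_bottle from where it was at the start of the episode above 0.03 m or angle between short_bottle's own z axis and vertical above 0.4 rad).
It fails at once if the tube rack is shifted more than 30 mm or tipped (distance of tube_rack from where it was at the start of the episode above 0.03 m or angle between tube_rack's own z axis and vertical above 0.4 rad).
It also fails if it takes over 115 s, if anything falls off the work surface, if the arm or the gripper's body presses on something with over 40 N, if the wrist force passes 120 N, or if a joint passes its speed limit or range.

## Working session

There is one attempt and no reset: what is moved stays moved. The work goes in short steps, Python scripts to look and compute and a shell command to move; the robot and the scene stay as the last step left them, time stands still between calls to the robot, and variables do not carry over. Pictures are saved under pics/ and viewed, at most 14 in all, crops included, and the job is handed in when it is done.

```bash
mkdir -p pics; ls; cat > h.py <<'E'
import numpy as np, cv2
from plant import sense, snapshot, job_done, tip_extent
def ray(s,u,v):
    R=np.array(s["R"]);t=np.array(s["t"]);K=np.array(s["intrinsics"])
    return -R.T@t, R.T@np.linalg.solve(K,[u,v,1.])
def onz(s,u,v,z):
    c,d=ray(s,u,v); return (c+d*(z-c[2])/d[2])[:2]
def proj(s,X):
    p=np.array(s["intrinsics"])@(np.array(s["R"])@np.array(X)+np.array(s["t"])); return p[:2]/p[2]
E
python3 - <<'E'
from h import *
import pickle
st=sense(); print(st['tcp_pos'],st['ee_rot'],st['width'],tip_extent)
for n in("scene","top"):
    s=snapshot(n); pickle.dump(s,open(n+'.pkl','wb')); cv2.imwrite(f'pics/{n}0.png',s['frame'])
    print(n,-np.array(s['R']).T@s['t'])
E
```

```text
pics
[ 0.19012484 -0.64706726  0.23870211] [-3.10780814e+00 -4.47190131e-01  6.04586743e-04] 0.08799419131071855 0.017
scene [ 1.20578077 -0.49734777  0.70452608]
top [ 0.25987538 -0.02161988  1.21231087]
```

View pics/top0.png

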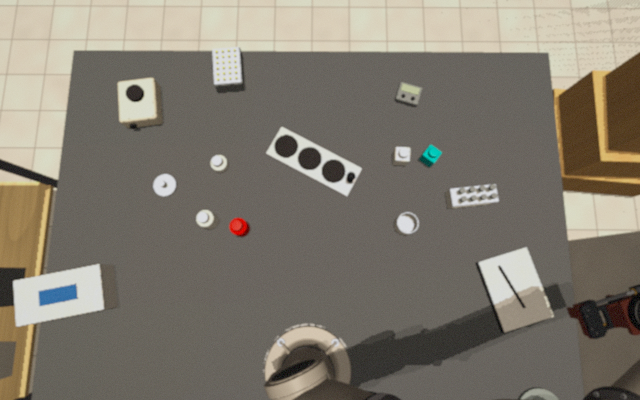

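View pics/scene0.png

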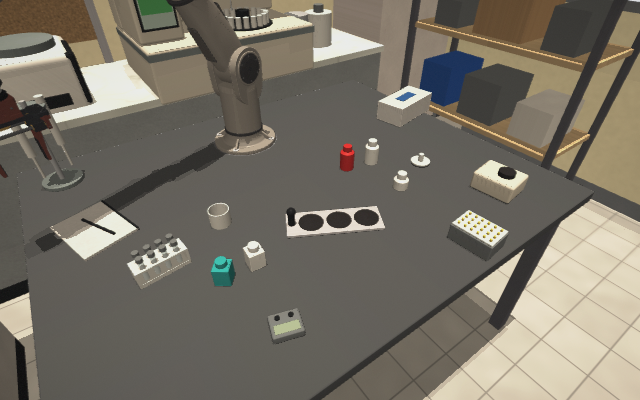

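The top view is ahead-up, with the robot's left at image left. The candidates are:
- **White round bottles:** A is at top (205,218) / scene (372,152), beside the red one at top (239,227). B is at top (219,162) / scene (401,180). A looks taller.
- **Square bottles:** white at top (402,155) / scene (254,255), turquoise at top (431,155). White is the one meant.
- **Others:** cup at top (407,223), lid at (164,184), post at (351,178).

I'll measure these and confirm in one crop.

```bash
python3 - <<'E'
from h import *
import pickle
T=pickle.load(open('top.pkl','rb'));S=pickle.load(open('scene.pkl','rb'))
a=cv2.resize(S['frame'][130:200,330:440],None,fx=5,fy=5,interpolation=2)
b=cv2.resize(S['frame'][230:290,200:275],None,fx=3,fy=3,interpolation=2)
o=np.zeros((a.shape[0],a.shape[1]+b.shape[1],3),np.uint8);o[:,:a.shape[1]]=a;o[:b.shape[0],a.shape[1]:]=b
cv2.imwrite('pics/crop.png',o)
g=cv2.cvtColor(T['frame'],6); hsv=cv2.cvtColor(T['frame'],cv2.COLOR_BGR2HSV)
K=T['intrinsics'];print('f',K[0][0],K[1][1], 'mm/px',1212/K[0][0])
m=((g>110)&(hsv[...,1]<60)).astype(np.uint8)
for n,(u,v) in dict(tall=(205,218),short=(219,162),sq=(402,155),cup=(407,223),lid=(164,184)).items():
    n_,l,st,c=cv2.connectedComponentsWithStats(m)
    k=l[v-3:v+4,u-3:u+4].max(); 
    # search nearest label
    print(n,st[k],c[k].round(1),{z:onz(T,*c[k],z).round(3).tolist() for z in(0,.035,.07,.088)})
# tray quad & pads
k=l[160,300] or l[145,280]
cn=max(cv2.findContours((l==l[150,298]).astype(np.uint8),0,2)[0],key=cv2.contourArea);print('trayrect',cv2.minAreaRect(cn))
d=((g<45)).astype(np.uint8)
n_,l2,st2,c2=cv2.connectedComponentsWithStats(d)
for i in range(1,n_):
    if 265<c2[i][0]<365 and 120<c2[i][1]<195 and st2[i][4]>15: print('pad',st2[i],c2[i].round(1),onz(T,*c2[i],.01).round(4))
# scene triangulation of cap tops
def tri(uv1,uv2):
    c1,d1=ray(T,*uv1);c2,d2=ray(S,*uv2);A=np.c_[d1,-d2];x=np.linalg.lstsq(A,c2-c1,rcond=None)[0]
    p,q=c1+d1*x[0],c2+d2*x[1];return ((p+q)/2).round(3),np.linalg.norm(p-q).round(3)
print('A cap',tri((205,218),(372,142)),'B cap',tri((219,162),(401,175)))
E
```

```text
f 418.4510939438046 418.4510939438046 mm/px 2.8963958214977543
tall [195 209  20  19 303] [204.3 217.9] {0: [0.417, 0.304], 0.035: [0.412, 0.295], 0.07: [0.408, 0.285], 0.088: [0.405, 0.281]}
short [209 154  19  18 269] [218.1 162.3] {0: [0.585, 0.272], 0.035: [0.575, 0.264], 0.07: [0.566, 0.255], 0.088: [0.561, 0.251]}
sq [394 146  18  17 279] [402.5 153.6] {0: [0.615, -0.28], 0.035: [0.604, -0.273], 0.07: [0.594, -0.265], 0.088: [0.589, -0.261]}
cup [396 211  24  24 432] [407.3 222.6] {0: [0.407, -0.288], 0.035: [0.402, -0.28], 0.07: [0.398, -0.272], 0.088: [0.396, -0.268]}
lid [152 173  25  25 479] [164.  184.6] {0: [0.515, 0.429], 0.035: [0.508, 0.416], 0.07: [0.501, 0.403], 0.088: [0.497, 0.396]}
trayrect ((313.4685974121094, 160.56060791015625), (94.84261322021484, 34.0832633972168), 27.439729690551758)
pad [348 174   6   8  34] [350.2 177.2] [ 0.5387 -0.1217]
A cap (array([0.408, 0.284, 0.077]), np.float64(0.005)) B cap (array([0.575, 0.261, 0.044]), np.float64(0.004))
```

View pics/crop.png

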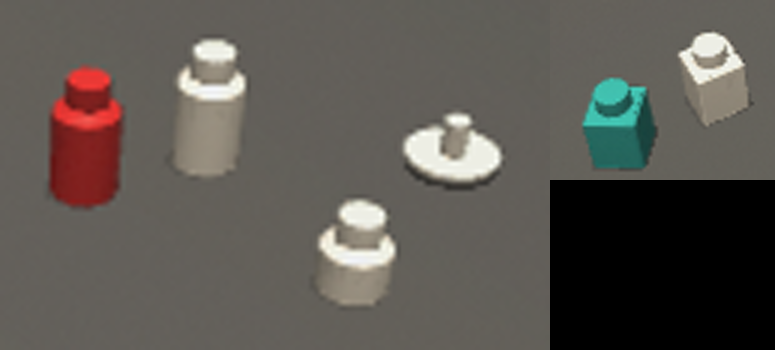

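White A at scene (372,152) has the long body and its cap triangulates high. It is the tall bottle, and B at (401,180) is the short one. The white square bottle is separate from the turquoise one. Next I'll measure the pads and move over the cup while turning the closing axis across the tray.

```bash
python3 - <<'E'
from h import *
import pickle
T=pickle.load(open('top.pkl','rb'))
g=cv2.cvtColor(T['frame'],6)
k=cv2.resize(g[115:205,255:370],None,fx=8,fy=8,interpolation=2)
d=(k<60).astype(np.uint8); P=[]
print(g[140:150,283:290].mean(),g[160,295],g[250,300])
for c in cv2.findContours(d,1,1)[0]:
    if 1500<cv2.contourArea(c)<60000 and len(c)>5:
        (x,y),ax,an=cv2.fitEllipse(c);u,v=255+(x+.5)/8-.5,115+(y+.5)/8-.5
        print((round(u,1),round(v,1)),np.round(np.array(ax)/8,1),onz(T,u,v,.01).round(4))
print('ball',onz(T,350.2,177.2,.053))
E
python3 -m inch '{"rows":[{"offset":[0.55,0.95,0],"angular":[0,0,1]},{"offset":[0.55,0.95,0],"angular":[0,0,1]},{"offset":[0.55,0.95,0],"angular":[0,0,1]},{"offset":[0.55,0.95,0],"angular":[0,0,1]},{"offset":[0.55,0.95,0],"angular":[0,0,1]},{"offset":[0.55,0.95,0],"angular":[0,0,1]},{"offset":[0.55,0.95,0],"angular":[0,0,1]},{"offset":[0.55,0.95,0],"angular":[0,0,1]},{"offset":[0.55,0.95,0],"angular":[0,0,1]},{"offset":[0.55,0.95,0],"angular":[0,0,0.3]}]}' 0 15
python3 -m inch '{"rows":[{"offset":[0.5,0.9,0],"angular":[0,0,0]},{"offset":[0.5,0.9,0],"angular":[0,0,0]},{"offset":[0.3,0.8,0],"angular":[0,0,0]},{"offset":[0,0,0],"angular":[0,0,0]},{"offset":[0,0,0],"angular":[0,0,0]}]}'
python3 - <<'E'
from h import *
import pickle
s=snapshot('wrist');pickle.dump(s,open('w1.pkl','wb'));cv2.imwrite('pics/w1.png',s['frame']);st=sense();print(st['tcp_pos'],st['ee_rot'],st['joint_pos'])
E
```

```text
47.94285714285714 220 103
(350.2, 177.1) [5.9 9.3] [ 0.5391 -0.1219]
(333.0, 170.7) [20.4 20.8] [ 0.5582 -0.0713]
(309.2, 158.2) [20.1 20.7] [ 5.959e-01 -5.000e-04]
(285.7, 145.9) [19.9 20.7] [0.6336 0.07  ]
ball [ 0.52884632 -0.11821904]
t: 0.93
tcp_pos: [0.3556, -0.361, 0.2394]
ee_rot: [-2.676, -1.644, 0.0]
ft_force: [0.5, -0.6, -0.8]
width: 0.0877
finger_force: 0.0
t: 1.35
tcp_pos: [0.3947, -0.2834, 0.2395]
ee_rot: [-2.677, -1.643, 0.0]
ft_force: [-0.8, -0.8, 0.3]
width: 0.0876
finger_force: 0.0
[ 0.39400266 -0.28474462  0.23948243] [-2.67969564e+00 -1.63939573e+00  9.35785725e-04] [ 0.79432195  0.18682564 -0.333662    1.97638458  0.07330145  0.99018036
 -0.04695127]
```

View pics/w1.png

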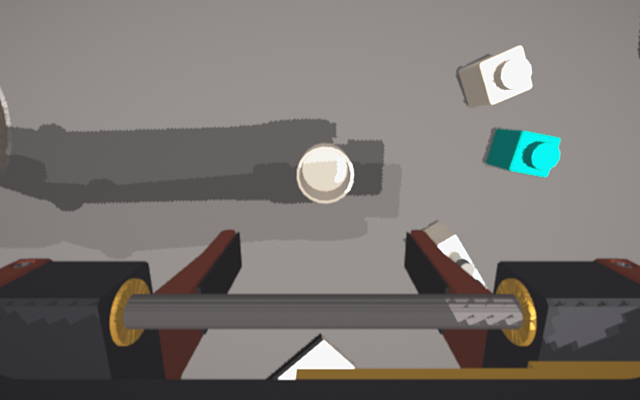

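The wrist view shows the cup rim at (325,173), the square bottle's cap at (515,73) with its yaw visible, the turquoise one at (540,155), and the rack at (455,255).

```bash
python3 - <<'E'
from h import *
import pickle
s=pickle.load(open('w1.pkl','rb'));f=s['frame'];hsv=cv2.cvtColor(f,cv2.COLOR_BGR2HSV)
g=cv2.cvtColor(f,6)
m=(g>185).astype(np.uint8);m[225:]=0
for c in cv2.findContours(m,0,1)[0]:
    if cv2.contourArea(c)>300:
        (x,y),r=cv2.minEnclosingCircle(c);q=c[:,0,:]
        print('area',cv2.contourArea(c),'circ',(round(x,1),round(y,1)),round(r,1),'z.05',onz(s,x,y,.05).round(4),'diam',np.linalg.norm(onz(s,x+r,y,.05)-onz(s,x-r,y,.05)).round(4))
        print('  poly',cv2.approxPolyDP(c,3,True)[:,0].tolist())
        W=np.array([onz(s,*p,.054) for p in q],np.float32)
        print('  minrect@.054',cv2.minAreaRect(W*1000))
print('cap',onz(s,515,73,.07))
o=cv2.resize(f[30:190,440:600],None,fx=4,fy=4,interpolation=2);cv2.imwrite('pics/w1c.png',o[:600])
E
```

```text
area 2482.5 circ (325.2, 174.2) 28.9 z.05 [ 0.4011 -0.2754] diam 0.0601
  poly [[322, 146], [300, 160], [297, 180], [311, 199], [331, 202], [350, 189], [353, 169], [340, 150]]
  minrect@.054 ((401.05169677734375, -275.0603942871094), (58.23090362548828, 57.842567443847656), 63.08262252807617)
area 2062.0 circ (506.3, 74.9) 32.9 z.05 [ 0.6004 -0.268 ] diam 0.0634
  poly [[522, 46], [480, 63], [491, 104], [532, 86], [531, 66]]
  minrect@.054 ((599.258056640625, -267.53857421875), (42.465187072753906, 45.21385955810547), 86.24658966064453)
cap [ 0.59751456 -0.26721548]
```

View pics/w1c.png

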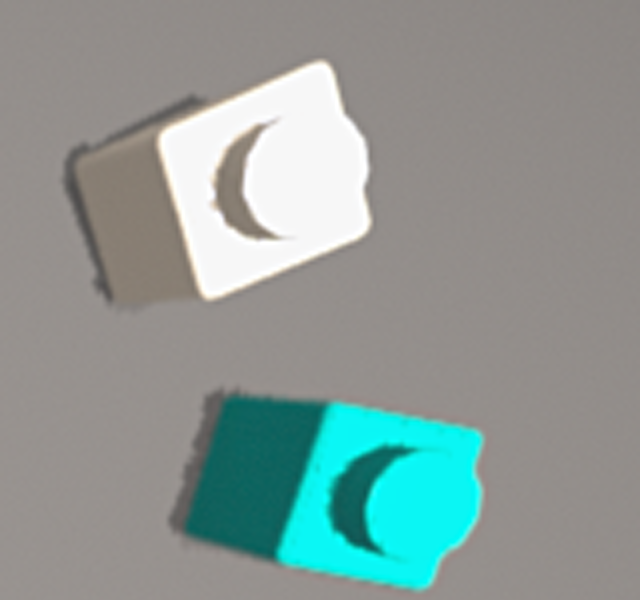

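```bash

python3 -m inch '{"rows":[{"offset":[0.23,0.3,-0.6],"angular":[0,0,0]},{"offset":[0,0,-1],"angular":[0,0,0]},{"offset":[0,0,-1],"angular":[0,0,0]},{"offset":[0,0,-1],"angular":[0,0,0]},{"offset":[0,0,-1],"angular":[0,0,0]},{"offset":[0,0,-1],"angular":[0,0,0]},{"offset":[0,0,-0.7],"angular":[0,0,0]},{"offset":[0,0,-0.4],"angular":[0,0,0]},{"offset":[0,0,-0.3],"angular":[0,0,0]},{"offset":[0,0,0],"angular":[0,0,0]}]}' 0 15
python3 -m inch '{"rows":[{"offset":[0,0,0],"angular":[0,0,0]},{"offset":[0,0,0],"angular":[0,0,0]},{"offset":[0,0,0],"angular":[0,0,0]},{"offset":[0,0,0],"angular":[0,0,0]},{"offset":[0,0,0],"angular":[0,0,0]},{"offset":[0,0,0],"angular":[0,0,0]}]}' 1 15
python3 - <<'E'
from h import *
import pickle
s=pickle.load(open('w1.pkl','rb'))
W=np.array([onz(s,*p,.054) for p in [(481.2,62.5),(521.2,45.5),(532.5,88.7),(491.7,104.5)]])
print(W.mean(0),[ (np.linalg.norm(W[(i+1)%4]-W[i]).round(4),np.degrees(np.arctan2(*(W[(i+1)%4]-W[i])[::-1])).round(1)) for i in range(4)])
E
```

```text
t: 2.23
tcp_pos: [0.3996, -0.2763, 0.028]
ee_rot: [-2.68, -1.635, 0.003]
ft_force: [0.2, -0.3, -0.3]
width: 0.088
finger_force: 0.0
t: 2.73
tcp_pos: [0.4016, -0.276, 0.0304]
ee_rot: [2.679, 1.638, 0.001]
ft_force: [-1.2, 0.0, 6.2]
width: 0.0596
finger_force: 15.0
[ 0.59836697 -0.26821864] [(np.float64(0.0384), np.float64(-4.4)), (np.float64(0.0417), np.float64(-93.2)), (np.float64(0.0401), np.float64(174.4)), (np.float64(0.0408), np.float64(84.5))]
```

```bash

python3 -m inch '{"rows":[{"offset":[0,0,0.5],"angular":[0,0,0]},{"offset":[0,0,1],"angular":[0,0,0]},{"offset":[0,0,1],"angular":[0,0,0]},{"offset":[0,0,1],"angular":[0,0,0]},{"offset":[0.3,0.5,0.5],"angular":[0,0,0]},{"offset":[0.65,0.96,0],"angular":[0,0,0]},{"offset":[0.65,0.96,0],"angular":[0,0,0]},{"offset":[0.65,0.96,0],"angular":[0,0,0]},{"offset":[0.65,0.96,0],"angular":[0,0,0]},{"offset":[0.65,0.96,0],"angular":[0,0,0]}]}' 1 15
python3 -m inch '{"rows":[{"offset":[0.65,0.96,0],"angular":[0,0,0]},{"offset":[0.65,0.96,0],"angular":[0,0,0]},{"offset":[0.65,0.96,0],"angular":[0,0,0]},{"offset":[0.65,0.96,0],"angular":[0,0,0]},{"offset":[0.65,0.96,0],"angular":[0,0,0]},{"offset":[0.65,0.96,0],"angular":[0,0,0]},{"offset":[0.35,0.5,0],"angular":[0,0,0]},{"offset":[0,0,0],"angular":[0,0,0]},{"offset":[0,0,0],"angular":[0,0,0]},{"offset":[0,0,0],"angular":[0,0,0]}]}'
python3 - <<'E'
from h import *
import pickle
s=snapshot('wrist');pickle.dump(s,open('w2.pkl','wb'));cv2.imwrite('pics/w2.png',s['frame'])
E
```

```text
t: 3.57
tcp_pos: [0.5081, -0.1152, 0.1498]
ee_rot: [2.68, 1.638, -0.0]
ft_force: [0.1, -0.4, 0.3]
width: 0.0597
finger_force: 15.0
t: 4.4
tcp_pos: [0.6345, 0.0699, 0.1492]
ee_rot: [2.681, 1.637, -0.003]
ft_force: [0.3, -0.2, -1.5]
width: 0.0591
finger_force: 15.0
```

View pics/w2.png

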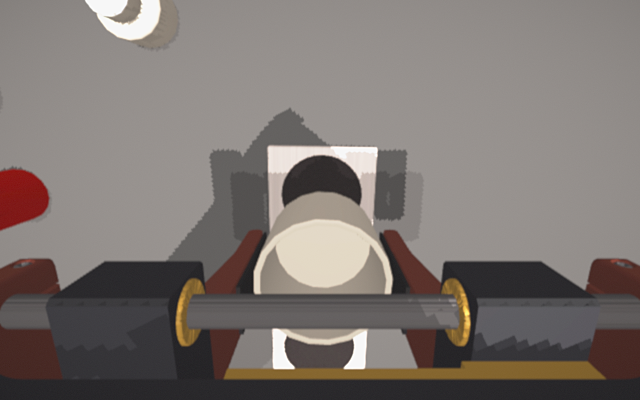

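The cup is held. The far pad shows at (322,185) with the tray end above it. I'll check its position by casting rays.

```bash
python3 - <<'E'
from h import *
import pickle
s=pickle.load(open('w2.pkl','rb'));g=cv2.cvtColor(s['frame'],6)
for n,p in dict(padL=(283,188),padR=(361,188),padTop=(322,155),endL=(268,147),endR=(377,147)).items(): print(n,onz(s,*p,.01).round(4))
print('row190 dark cols',[c for c in range(262,380) if g[185,c]<90][::200],np.where(g[185,262:380]<90)[0][[0,-1]]+262, 'col322',np.where(g[140:195,322]<90)[0][[0,-1]]+140)
E
```

```text
padL [0.6054 0.0919]
padR [0.6674 0.0601]
padTop [0.6498 0.1022]
endL [0.6114 0.1296]
endR [0.6952 0.0866]
row190 dark cols [262] [262 379] col322 [156 191]
```

```bash

python3 -m inch '{"rows":[{"offset":[-0.05,0,-1],"angular":[0,0,0]},{"offset":[0,0,-1],"angular":[0,0,0]},{"offset":[0,0,-0.8],"angular":[0,0,0]},{"offset":[0,0,-0.4],"angular":[0,0,0]},{"offset":[0,0,-0.2],"angular":[0,0,0]},{"offset":[0,0,-0.1],"angular":[0,0,0]},{"offset":[0,0,-0.1],"angular":[0,0,0]},{"offset":[0,0,0],"angular":[0,0,0]}]}' 
python3 -m inch '{"rows":[{"offset":[0,0,0],"angular":[0,0,0]},{"offset":[0,0,0],"angular":[0,0,0]},{"offset":[0,0,0],"angular":[0,0,0]},{"offset":[0,0,0],"angular":[0,0,0]},{"offset":[0,0,0],"angular":[0,0,0]}]}' 0 15
```

```text
t: 5.12
tcp_pos: [0.6344, 0.0711, 0.0425]
ee_rot: [2.68, 1.638, 0.002]
ft_force: [-0.3, -0.2, -0.6]
width: 0.0592
finger_force: 15.0
t: 5.53
tcp_pos: [0.6339, 0.0712, 0.042]
ee_rot: [2.68, 1.638, 0.001]
ft_force: [-0.9, -1.3, -0.3]
width: 0.0864
finger_force: 0.0
```

```bash

python3 -m inch '{"rows":[{"offset":[0,0,0.7],"angular":[0,0,0]},{"offset":[0,0,1],"angular":[0,0,0]},{"offset":[0,0,1],"angular":[0,0,0]},{"offset":[0,0,1],"angular":[0,0,0]},{"offset":[-0.1,-0.8,0.3],"angular":[0,0,1]},{"offset":[-0.1,-0.95,0],"angular":[0,0,1]},{"offset":[-0.1,-0.95,0],"angular":[0,0,1]},{"offset":[-0.1,-0.95,0],"angular":[0,0,1]},{"offset":[-0.1,-0.95,0],"angular":[0,0,0.5]},{"offset":[-0.1,-0.95,0],"angular":[0,0,0]}]}' 0 15
python3 -m inch '{"rows":[{"offset":[-0.1,-0.95,0],"angular":[0,0,0]},{"offset":[-0.1,-0.95,0],"angular":[0,0,0]},{"offset":[-0.1,-0.95,0],"angular":[0,0,0]},{"offset":[-0.1,-0.95,0],"angular":[0,0,0]},{"offset":[-0.1,-0.95,0],"angular":[0,0,0]},{"offset":[-0.1,-0.95,0],"angular":[0,0,0]},{"offset":[-0.05,-0.05,0],"angular":[0,0,0]},{"offset":[0,0,0],"angular":[0,0,0]},{"offset":[0,0,0],"angular":[0,0,0]},{"offset":[0,0,0],"angular":[0,0,0]}]}'
python3 - <<'E'
from h import *
import pickle
s=snapshot('wrist');pickle.dump(s,open('w3.pkl','wb'));cv2.imwrite('pics/w3.png',s['frame'])
E
```

```text
t: 6.37
tcp_pos: [0.6154, -0.0968, 0.1618]
ee_rot: [2.307, 2.133, 0.0]
ft_force: [-0.0, -0.6, -0.4]
width: 0.0881
finger_force: 0.0
t: 7.2
tcp_pos: [0.5967, -0.2658, 0.1618]
ee_rot: [-2.306, -2.132, -0.002]
ft_force: [-0.3, -0.1, 0.8]
width: 0.0878
finger_force: 0.0
```

View pics/w3.png

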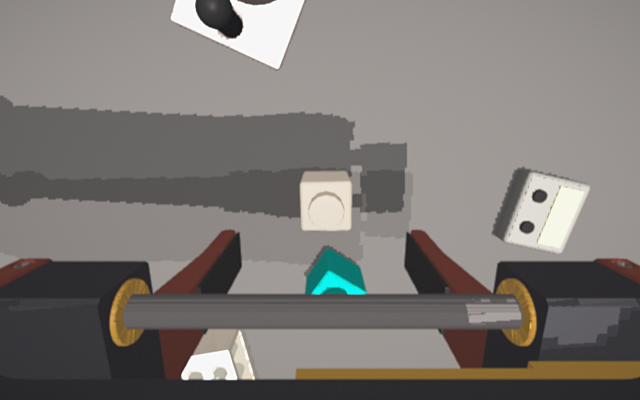

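The white square bottle is squared up with the fingers, cap at (325,209), with the turquoise one at (336,275) behind it. A check on position, then I'll grasp.

```bash
python3 - <<'E'
from h import *
import pickle
s=pickle.load(open('w3.pkl','rb'))
print(onz(s,325.5,209,.07),onz(s,326,206,.054), 'face corners',[onz(s,*p,.054).round(4) for p in((301,182),(351,182),(352,229),(302,230))])
E
```

```text
[ 0.59851419 -0.26495031] [ 0.59889649 -0.26707699] face corners [array([ 0.5807, -0.2459]), array([ 0.6201, -0.249 ]), array([ 0.6187, -0.2883]), array([ 0.5777, -0.286 ])]
```

```bash

python3 -m inch '{"rows":[{"offset":[0.07,-0.04,-0.6],"angular":[0,0,0]},{"offset":[0,0,-1],"angular":[0,0,0]},{"offset":[0,0,-1],"angular":[0,0,0]},{"offset":[0,0,-1],"angular":[0,0,0]},{"offset":[0,0,-0.5],"angular":[0,0,0]},{"offset":[0,0,-0.3],"angular":[0,0,0]},{"offset":[0,0,0],"angular":[0,0,0]},{"offset":[0,0,0],"angular":[0,0,0]}]}' 0 15
python3 -m inch '{"rows":[{"offset":[0,0,0],"angular":[0,0,0]},{"offset":[0,0,0],"angular":[0,0,0]},{"offset":[0,0,0],"angular":[0,0,0]},{"offset":[0,0,0],"angular":[0,0,0]},{"offset":[0,0,0],"angular":[0,0,0]},{"offset":[0,0,0],"angular":[0,0,0]},{"offset":[0,0,0],"angular":[0,0,0]}]}' 1 15
```

```text
t: 7.92
tcp_pos: [0.5992, -0.2686, 0.0305]
ee_rot: [2.308, 2.13, 0.001]
ft_force: [0.1, 0.3, 0.9]
width: 0.0879
finger_force: 0.0
t: 8.5
tcp_pos: [0.5983, -0.2691, 0.0298]
ee_rot: [2.309, 2.13, 0.0]
ft_force: [-0.3, 0.9, 0.5]
width: 0.0447
finger_force: 0.0
```

```bash

python3 -m inch '{"rows":[{"offset":[0,0,0],"angular":[0,0,0]},{"offset":[0,0,0],"angular":[0,0,0]},{"offset":[0,0,0],"angular":[0,0,0]}]}' 1 15
python3 -m inch '{"rows":[{"offset":[0,0,0.5],"angular":[0,0,0]},{"offset":[0,0,1],"angular":[0,0,0]},{"offset":[0,0,1],"angular":[0,0,0]},{"offset":[0,0,1],"angular":[0,0,0]},{"offset":[0,0.4,0.5],"angular":[0,0,0]},{"offset":[0,0.95,0],"angular":[0,0,-1]},{"offset":[0,0.95,0],"angular":[0,0,-1]},{"offset":[0,0.95,0],"angular":[0,0,-1]},{"offset":[0,0.95,0],"angular":[0,0,-1]},{"offset":[0,0.95,0],"angular":[0,0,-0.7]}]}' 1 15
python3 -m inch '{"rows":[{"offset":[0,0.95,0],"angular":[0,0,0]},{"offset":[0,0.95,0],"angular":[0,0,0]},{"offset":[0,0.95,0],"angular":[0,0,0]},{"offset":[-0.05,0.95,0],"angular":[0,0,0]},{"offset":[0,0,0],"angular":[0,0,0]},{"offset":[0,0,0],"angular":[0,0,0]},{"offset":[0,0,0],"angular":[0,0,0]}]}'
```

```text
t: 8.75
tcp_pos: [0.5984, -0.2691, 0.0298]
ee_rot: [2.309, 2.13, 0.0]
ft_force: [1.5, -0.8, 0.9]
width: 0.0422
finger_force: 15.0
t: 9.58
tcp_pos: [0.5976, -0.112, 0.1498]
ee_rot: [-2.697, -1.61, 0.0]
ft_force: [1.0, -0.1, -0.8]
width: 0.042
finger_force: 15.0
t: 10.17
tcp_pos: [0.5963, -0.0005, 0.1496]
ee_rot: [2.694, 1.616, -0.001]
ft_force: [-0.4, -0.0, -0.8]
width: 0.0421
finger_force: 15.0
```

```bash

python3 -m inch '{"rows":[{"offset":[0,0,-1],"angular":[0,0,0]},{"offset":[0,0,-1],"angular":[0,0,0]},{"offset":[0,0,-0.8],"angular":[0,0,0]},{"offset":[0,0,-0.4],"angular":[0,0,0]},{"offset":[0,0,-0.2],"angular":[0,0,0]},{"offset":[0,0,-0.1],"angular":[0,0,0]},{"offset":[0,0,-0.1],"angular":[0,0,0]},{"offset":[0,0,0],"angular":[0,0,0]},{"offset":[0,0,0],"angular":[0,0,0]}]}' 
python3 -m inch '{"rows":[{"offset":[0,0,0],"angular":[0,0,0]},{"offset":[0,0,0],"angular":[0,0,0]},{"offset":[0,0,0],"angular":[0,0,0]},{"offset":[0,0,0],"angular":[0,0,0]},{"offset":[0,0,0],"angular":[0,0,0]},{"offset":[0,0,0],"angular":[0,0,0]},{"offset":[0,0,0],"angular":[0,0,0]}]}' 0 15
python3 - <<'E'
from h import *
import pickle
s=snapshot('wrist');pickle.dump(s,open('w4.pkl','wb'));cv2.imwrite('pics/w4.png',s['frame'])
E
```

```text
t: 10.92
tcp_pos: [0.5976, -0.0006, 0.0427]
ee_rot: [2.694, 1.614, 0.003]
ft_force: [-0.1, -0.4, -0.4]
width: 0.0423
finger_force: 15.0
t: 11.5
tcp_pos: [0.5968, -0.0005, 0.0417]
ee_rot: [2.695, 1.615, 0.0]
ft_force: [0.6, 0.0, 0.5]
width: 0.085
finger_force: 0.0
```

View pics/w4.png

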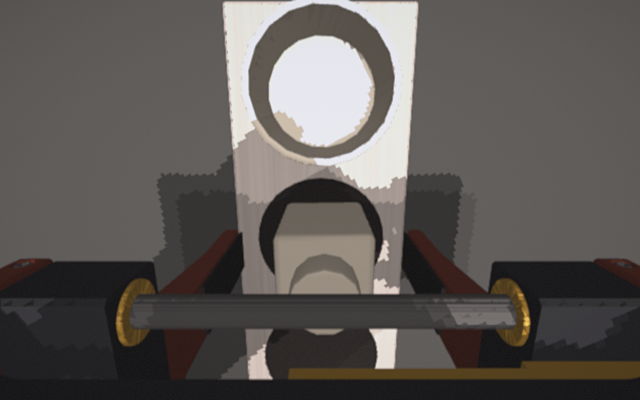

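The cup sits centred on the far pad, rim around (320,85), and the square bottle stands on the middle pad. Next is the tall bottle.

```bash

python3 -m inch '{"rows":[{"offset":[0,0,0.5],"angular":[0,0,0]},{"offset":[0,0,1],"angular":[0,0,0]},{"offset":[0,0,1],"angular":[0,0,0]},{"offset":[0,0,1],"angular":[0,0,0]},{"offset":[0,0,1],"angular":[0,0,0]},{"offset":[-0.4,0.6,0.5],"angular":[0,0,0]},{"offset":[-0.63,0.95,0.3],"angular":[0,0,0]},{"offset":[-0.63,0.95,0],"angular":[0,0,0]},{"offset":[-0.63,0.95,0],"angular":[0,0,0]},{"offset":[-0.63,0.95,0],"angular":[0,0,0]}]}' 0 15
python3 -m inch '{"rows":[{"offset":[-0.63,0.95,0],"angular":[0,0,0]},{"offset":[-0.63,0.95,0],"angular":[0,0,0]},{"offset":[-0.63,0.95,0],"angular":[0,0,0]},{"offset":[-0.63,0.95,0],"angular":[0,0,0]},{"offset":[-0.63,0.95,0],"angular":[0,0,0]},{"offset":[-0.2,0.3,0],"angular":[0,0,0]},{"offset":[0,0,0],"angular":[0,0,0]},{"offset":[0,0,0],"angular":[0,0,0]},{"offset":[0,0,0],"angular":[0,0,0]}]}'
python3 - <<'E'
from h import *
import pickle
s=snapshot('wrist');pickle.dump(s,open('w5.pkl','wb'));cv2.imwrite('pics/w5.png',s['frame'])
E
```

```text
t: 12.38
tcp_pos: [0.5083, 0.1325, 0.201]
ee_rot: [2.695, 1.614, 0.001]
ft_force: [0.3, 0.9, 0.1]
width: 0.088
finger_force: 0.0
t: 13.13
tcp_pos: [0.4098, 0.2813, 0.2005]
ee_rot: [2.696, 1.612, -0.001]
ft_force: [-0.2, 0.2, 0.3]
width: 0.0879
finger_force: 0.0
```

View pics/w5.png

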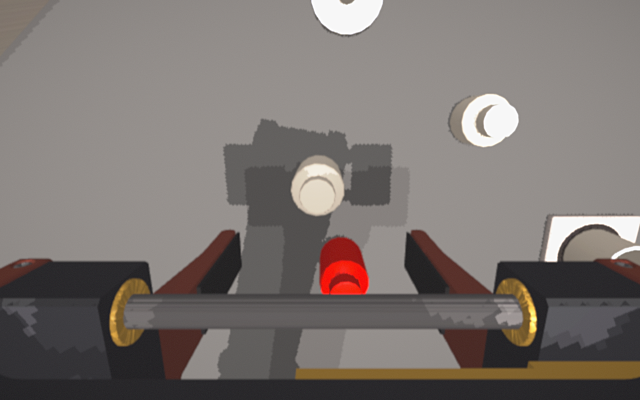

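```bash
python3 - <<'E'
from h import *
import pickle
s=pickle.load(open('w5.pkl','rb'))
print('cap',onz(s,317.5,196.5,.088),'shoulder ring',onz(s,318,190,.067),'red cap',onz(s,345,283,.088), 'red body',onz(s,346,270,.067))
# shadowed short bottle and lid
print('short cap',onz(s,500.5,122,.056))
E
```

```text
cap [0.40817535 0.28806867] shoulder ring [0.40859757 0.28857225] red cap [0.39218097 0.20805149] red body [0.39511385 0.20863035]
short cap [0.57487043 0.26476068]
```

The wrist view shows the tall bottle's cap at (317,197), the red one at (345,270) and the short one at (500,122). The cap and shoulder rays agree at (0.4085, 0.2885). I'll descend and grip.

```bash

python3 -m inch '{"rows":[{"offset":[-0.04,0.24,-0.6],"angular":[0,0,0]},{"offset":[0,0,-1],"angular":[0,0,0]},{"offset":[0,0,-1],"angular":[0,0,0]},{"offset":[0,0,-1],"angular":[0,0,0]},{"offset":[0,0,-1],"angular":[0,0,0]},{"offset":[0,0,-0.5],"angular":[0,0,0]},{"offset":[0,0,-0.25],"angular":[0,0,0]},{"offset":[0,0,0],"angular":[0,0,0]},{"offset":[0,0,0],"angular":[0,0,0]}]}' 0 18
python3 -m inch '{"rows":[{"offset":[0,0,0],"angular":[0,0,0]},{"offset":[0,0,0],"angular":[0,0,0]},{"offset":[0,0,0],"angular":[0,0,0]},{"offset":[0,0,0],"angular":[0,0,0]},{"offset":[0,0,0],"angular":[0,0,0]},{"offset":[0,0,0],"angular":[0,0,0]},{"offset":[0,0,0],"angular":[0,0,0]},{"offset":[0,0,0],"angular":[0,0,0]},{"offset":[0,0,0],"angular":[0,0,0]}]}' 1 18
```

```text
t: 13.93
tcp_pos: [0.4083, 0.2897, 0.0405]
ee_rot: [2.696, 1.613, 0.0]
ft_force: [-0.6, 0.8, 0.7]
width: 0.0882
finger_force: 0.0
t: 14.68
tcp_pos: [0.4079, 0.2901, 0.0404]
ee_rot: [2.694, 1.615, 0.001]
ft_force: [0.8, -1.0, 4.4]
width: 0.0478
finger_force: 18.0
```

```bash

python3 -m inch '{"rows":[{"offset":[0,0,0.5],"angular":[0,0,0]},{"offset":[0,0,1],"angular":[0,0,0]},{"offset":[0,0,1],"angular":[0,0,0]},{"offset":[0,0,1],"angular":[0,0,0]},{"offset":[0,0,0.7],"angular":[0,0,0]},{"offset":[0.2,-0.5,0],"angular":[0,0,0]},{"offset":[0.4,-0.95,0],"angular":[0,0,0]},{"offset":[0.4,-0.95,0],"angular":[0,0,0]},{"offset":[0.4,-0.95,0],"angular":[0,0,0]},{"offset":[0.4,-0.95,0],"angular":[0,0,0]}]}' 1 18
python3 -m inch '{"rows":[{"offset":[0.4,-0.95,0],"angular":[0,0,0]},{"offset":[0.4,-0.95,0],"angular":[0,0,0]},{"offset":[0.4,-0.95,0],"angular":[0,0,0]},{"offset":[0.4,-0.95,0],"angular":[0,0,0]},{"offset":[0.4,-0.95,0],"angular":[0,0,0]},{"offset":[0.4,-0.95,0],"angular":[0,0,0]},{"offset":[0.4,-0.95,0],"angular":[0,0,0]},{"offset":[0.4,-0.95,0],"angular":[0,0,0]},{"offset":[0,-0.13,0],"angular":[0,0,0]},{"offset":[0,0,0],"angular":[0,0,0]}]}'
python3 -m inch '{"rows":[{"offset":[0,0,0],"angular":[0,0,0]},{"offset":[0,0,0],"angular":[0,0,0]}]}'
```

```text
t: 15.52
tcp_pos: [0.4612, 0.1598, 0.1658]
ee_rot: [-2.694, -1.616, 0.001]
ft_force: [0.8, -1.0, -1.5]
width: 0.0479
finger_force: 18.0
t: 16.35
tcp_pos: [0.5572, -0.0732, 0.1653]
ee_rot: [-2.698, -1.609, 0.002]
ft_force: [0.7, 0.6, -2.4]
width: 0.048
finger_force: 18.0
t: 16.52
tcp_pos: [0.5568, -0.0688, 0.1658]
ee_rot: [-2.692, -1.617, 0.0]
ft_force: [-1.2, 0.1, -2.0]
width: 0.0477
finger_force: 18.0
```

```bash

python3 -m inch '{"rows":[{"offset":[0,0,-1],"angular":[0,0,0]},{"offset":[0,0,-1],"angular":[0,0,0]},{"offset":[0,0,-0.8],"angular":[0,0,0]},{"offset":[0,0,-0.5],"angular":[0,0,0]},{"offset":[0,0,-0.3],"angular":[0,0,0]},{"offset":[0,0,-0.1],"angular":[0,0,0]},{"offset":[0,0,-0.13],"angular":[0,0,0]},{"offset":[0,0,0],"angular":[0,0,0]},{"offset":[0,0,0],"angular":[0,0,0]}]}' 
python3 -m inch '{"rows":[{"offset":[0,0,0],"angular":[0,0,0]},{"offset":[0,0,0],"angular":[0,0,0]},{"offset":[0,0,0],"angular":[0,0,0]},{"offset":[0,0,0],"angular":[0,0,0]},{"offset":[0,0,0],"angular":[0,0,0]},{"offset":[0,0,0],"angular":[0,0,0]},{"offset":[0,0,0],"angular":[0,0,0]}]}' 0 15
```

```text
t: 17.27
tcp_pos: [0.5582, -0.0705, 0.0521]
ee_rot: [2.694, 1.615, 0.002]
ft_force: [0.7, -0.2, -1.0]
width: 0.0474
finger_force: 18.0
t: 17.85
tcp_pos: [0.5576, -0.0707, 0.0513]
ee_rot: [2.695, 1.615, 0.0]
ft_force: [-0.1, -0.2, 0.7]
width: 0.087
finger_force: 0.0
```

```bash

python3 -m inch '{"rows":[{"offset":[0,0,0.5],"angular":[0,0,0]},{"offset":[0,0,1],"angular":[0,0,0]},{"offset":[0,0,1],"angular":[0,0,0]},{"offset":[0,0,1],"angular":[0,0,0]},{"offset":[0,0,1],"angular":[0,0,0]},{"offset":[0,0.5,0.6],"angular":[0,0,0]},{"offset":[-0.1,1,0.2],"angular":[0,0,0]},{"offset":[-0.1,1,0],"angular":[0,0,0]},{"offset":[-0.1,1,0],"angular":[0,0,0]},{"offset":[-0.1,1,0],"angular":[0,0,0]}]}' 0 15
python3 -m inch '{"rows":[{"offset":[-0.1,1,0],"angular":[0,0,0]},{"offset":[-0.1,1,0],"angular":[0,0,0]},{"offset":[-0.1,1,0],"angular":[0,0,0]},{"offset":[-0.1,1,0],"angular":[0,0,0]},{"offset":[-0.1,1,0],"angular":[0,0,0]},{"offset":[-0.1,1,0],"angular":[0,0,0]},{"offset":[-0.1,1,0],"angular":[0,0,0]},{"offset":[-0.1,1,0],"angular":[0,0,0]},{"offset":[-0.1,1,0],"angular":[0,0,0]},{"offset":[-0.1,1,0],"angular":[0,0,0]}]}'
python3 -m inch '{"rows":[{"offset":[-0.1,1,0],"angular":[0,0,0]},{"offset":[0,1,0],"angular":[0,0,0]},{"offset":[0,0,0],"angular":[0,0,0]},{"offset":[0,0,0],"angular":[0,0,0]},{"offset":[0,0,0],"angular":[0,0,0]}]}'
python3 - <<'E'
from h import *
import pickle
s=snapshot('wrist');pickle.dump(s,open('w6.pkl','wb'));f=s['frame'];cv2.imwrite('pics/w6.png',f)
g=cv2.cvtColor(f,6);print(sense()['tcp_pos'])
for th in (150,190):
  m=(g>th).astype(np.uint8);m[240:]=0
  for c in cv2.findContours(m,0,1)[0]:
    if cv2.contourArea(c)>500:
        (x,y),ax,_=cv2.fitEllipse(c); print(th,(round(x,1),round(y,1)),ax,onz(s,x,y,.01))
E
```

```text
t: 18.68
tcp_pos: [0.5453, 0.0654, 0.2106]
ee_rot: [2.695, 1.614, 0.001]
ft_force: [0.3, -0.1, 0.3]
width: 0.088
finger_force: 0.0
t: 19.52
tcp_pos: [0.5152, 0.3655, 0.2101]
ee_rot: [2.695, 1.615, -0.0]
ft_force: [0.1, -0.7, 0.2]
width: 0.088
finger_force: 0.0
t: 19.93
tcp_pos: [0.5126, 0.4234, 0.2098]
ee_rot: [2.694, 1.614, -0.001]
ft_force: [-0.3, 0.7, 0.3]
width: 0.088
finger_force: 0.0
[0.5130433  0.42276599 0.2099187 ]
150 (321.8, 178.3) (59.984378814697266, 60.58351516723633) [0.51311245 0.42713267]
150 (521.9, 22.9) (61.4163932800293, 130.83615112304688) [0.75319166 0.47000313]
190 (321.8, 178.3) (58.834800720214844, 59.87062454223633) [0.51315769 0.42717429]
190 (524.5, 22.1) (60.94721984863281, 123.8946304321289) [0.75562844 0.46955956]
```

View pics/w6.png

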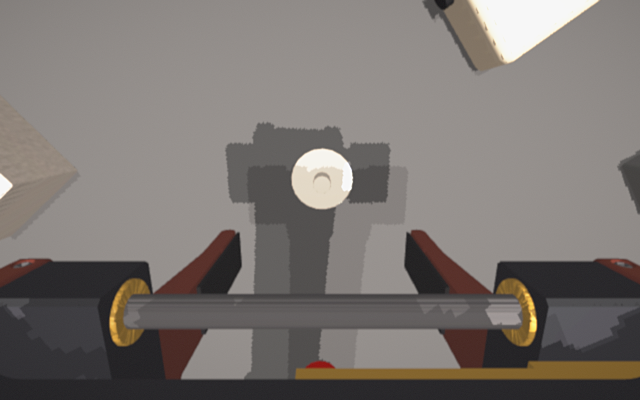

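The lid's rim disc is a clean circle at (322,178), which gives (0.513, 0.427) and matches the top view. I'll descend on the knob.

```bash

python3 -m inch '{"rows":[{"offset":[0,0.1,-0.6],"angular":[0,0,0]},{"offset":[0,0,-1],"angular":[0,0,0]},{"offset":[0,0,-1],"angular":[0,0,0]},{"offset":[0,0,-1],"angular":[0,0,0]},{"offset":[0,0,-1],"angular":[0,0,0]},{"offset":[0,0,-0.8],"angular":[0,0,0]},{"offset":[0,0,-0.4],"angular":[0,0,0]},{"offset":[0,0,-0.2],"angular":[0,0,0]},{"offset":[0,0,0],"angular":[0,0,0]},{"offset":[0,0,0],"angular":[0,0,0]}]}' 0 15
python3 -m inch '{"rows":[{"offset":[0,0,0],"angular":[0,0,0]},{"offset":[0,0,0],"angular":[0,0,0]},{"offset":[0,0,0],"angular":[0,0,0]},{"offset":[0,0,0],"angular":[0,0,0]},{"offset":[0,0,0],"angular":[0,0,0]},{"offset":[0,0,0],"angular":[0,0,0]},{"offset":[0,0,0],"angular":[0,0,0]},{"offset":[0,0,0],"angular":[0,0,0]},{"offset":[0,0,0],"angular":[0,0,0]},{"offset":[0,0,0],"angular":[0,0,0]}]}' 1 15
python3 -m inch '{"rows":[{"offset":[0,0,0],"angular":[0,0,0]},{"offset":[0,0,0],"angular":[0,0,0]},{"offset":[0,0,0],"angular":[0,0,0]},{"offset":[0,0,0],"angular":[0,0,0]}]}'
```

```text
t: 20.82
tcp_pos: [0.5133, 0.4275, 0.0315]
ee_rot: [-2.695, -1.614, -0.003]
ft_force: [-1.0, -0.0, -0.1]
width: 0.0878
finger_force: 0.0
t: 21.65
tcp_pos: [0.5125, 0.4273, 0.0302]
ee_rot: [-2.695, -1.615, 0.0]
ft_force: [0.3, 0.1, 0.4]
width: 0.0247
finger_force: 0.0
t: 21.98
tcp_pos: [0.5125, 0.4272, 0.0302]
ee_rot: [2.695, 1.615, 0.0]
ft_force: [0.2, 0.1, -0.6]
width: 0.0179
finger_force: 15.0
```

```bash

python3 -m inch '{"rows":[{"offset":[0,0,0.5],"angular":[0,0,0]},{"offset":[0,0,1],"angular":[0,0,0]},{"offset":[0,0,1],"angular":[0,0,0]},{"offset":[0,0,1],"angular":[0,0,0]},{"offset":[0,0,0.8],"angular":[0,0,0]},{"offset":[0.2,-0.5,0],"angular":[0,0,0]},{"offset":[0.33,-0.98,0],"angular":[0,0,0]},{"offset":[0.33,-0.98,0],"angular":[0,0,0]},{"offset":[0.33,-0.98,0],"angular":[0,0,0]},{"offset":[0.33,-0.98,0],"angular":[0,0,0]}]}' 1 15
python3 -m inch '{"rows":[{"offset":[0.33,-0.98,0],"angular":[0,0,0]},{"offset":[0.33,-0.98,0],"angular":[0,0,0]},{"offset":[0.33,-0.98,0],"angular":[0,0,0]},{"offset":[0.33,-0.98,0],"angular":[0,0,0]},{"offset":[0.33,-0.98,0],"angular":[0,0,0]},{"offset":[0.33,-0.98,0],"angular":[0,0,0]},{"offset":[0.2,-0.98,0],"angular":[0,0,0]},{"offset":[0,-0.2,0],"angular":[0,0,0]},{"offset":[0,0,0],"angular":[0,0,0]},{"offset":[0,0,0],"angular":[0,0,0]}]}'
python3 - <<'E'
from h import *
import pickle
s=pickle.load(open('w4.pkl','rb'));g=cv2.cvtColor(s['frame'],6)
# rim outer edges read from view: left 241, right 400 ; top 2, bottom 165
print('cup rim w4',onz(s,320,85,.06), [onz(s,*p,.06).round(4) for p in((242,88),(400,88),(320,2),(320,164))])
T=snapshot('top');S=snapshot('scene');w=snapshot('wrist')
pickle.dump((T,S,w),open('p7.pkl','wb'))
a=cv2.resize(S['frame'][130:260,250:450],None,fx=2,fy=2);b=cv2.resize(T['frame'][100:215,240:390],None,fx=2.66,fy=2.66)
o=np.zeros((260+306+10,800,3),np.uint8);o[:260,:400]=a;o[270:270+b.shape[0],:b.shape[1]]=b;o[:250,400:]=cv2.resize(w['frame'],(400,250))
cv2.imwrite('pics/p7.png',o);print(sense()['tcp_pos'])
E
```

```text
t: 22.82
tcp_pos: [0.5583, 0.2935, 0.1606]
ee_rot: [2.694, 1.616, 0.001]
ft_force: [-0.1, -0.6, -1.0]
width: 0.0179
finger_force: 15.0
t: 23.65
tcp_pos: [0.6233, 0.0836, 0.16]
ee_rot: [-2.694, -1.615, -0.001]
ft_force: [-0.5, 0.9, -0.1]
width: 0.0173
finger_force: 15.0
cup rim w4 [0.63321349 0.07071038] [array([0.6073, 0.0833]), array([0.6588, 0.0559]), array([0.6461, 0.0947]), array([0.6194, 0.045 ])]
[0.62305084 0.08537005 0.15977856]
```

View pics/p7.png

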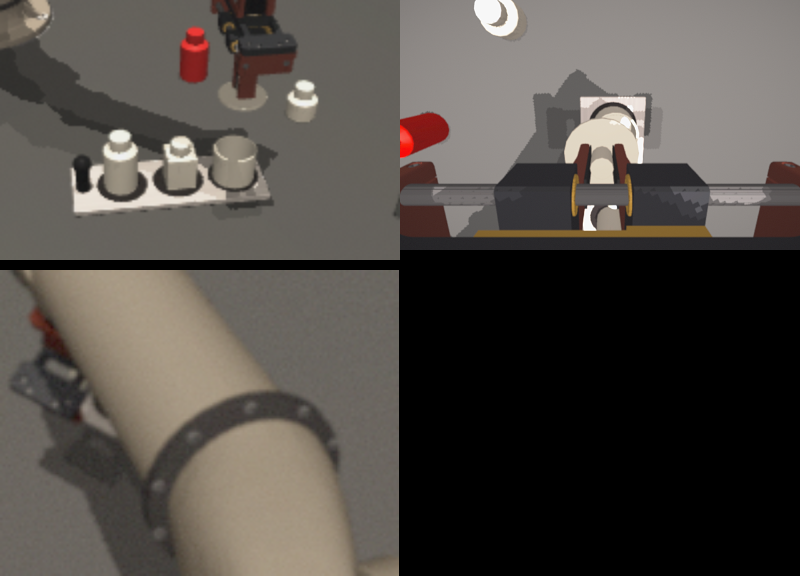

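The scene shows the tall bottle, square bottle and cup upright on their pads in the right order. The wrist view shows the lid held level. I'll align over the cup centre (0.633, 0.0705) and lower to just above the mouth.

```bash

python3 -m inch '{"rows":[{"offset":[0.31,-0.41,0],"angular":[0,0,0]},{"offset":[0,0,-0.7],"angular":[0,0,0]},{"offset":[0,0,-0.7],"angular":[0,0,0]},{"offset":[0,0,-0.5],"angular":[0,0,0]},{"offset":[0,0,0],"angular":[0,0,0]},{"offset":[0,0,0],"angular":[0,0,0]},{"offset":[0,0,0],"angular":[0,0,0]},{"offset":[0,0,0],"angular":[0,0,0]}]}'
python3 - <<'E'
from h import *
import pickle
s=snapshot('wrist');S=snapshot('scene');print(sense()['tcp_pos'])
o=np.vstack([s['frame'][100:380,120:520],cv2.resize(S['frame'][190:240,340:420],None,fx=5,fy=5,interpolation=2)])
cv2.imwrite('pics/w8.png',o)
E
```

```text
t: 24.47
tcp_pos: [0.6339, 0.0709, 0.1036]
ee_rot: [2.694, 1.615, 0.003]
ft_force: [-0.7, -0.6, -0.7]
width: 0.0179
finger_force: 15.0
[0.63359369 0.07077866 0.10347257]
```

View pics/w8.png

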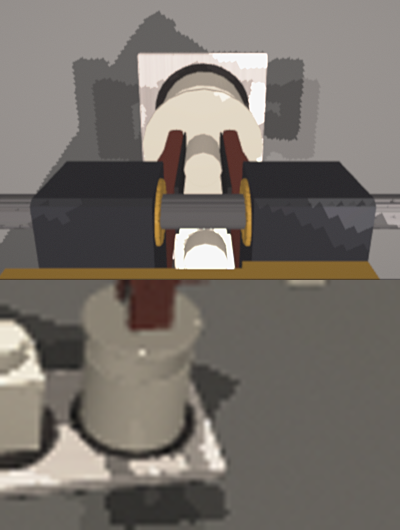

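The lid disc sits concentric over the cup in both views. I'll lower it slowly and check the force.

```bash

python3 -m inch '{"rows":[{"offset":[0,0,-0.2],"angular":[0,0,0]},{"offset":[0,0,-0.15],"angular":[0,0,0]},{"offset":[0,0,-0.1],"angular":[0,0,0]},{"offset":[0,0,-0.06],"angular":[0,0,0]},{"offset":[0,0,-0.06],"angular":[0,0,0]},{"offset":[0,0,0],"angular":[0,0,0]},{"offset":[0,0,0],"angular":[0,0,0]},{"offset":[0,0,0],"angular":[0,0,0]}]}'
```

```text
t: 25.23
tcp_pos: [0.6329, 0.0707, 0.0852]
ee_rot: [-2.695, -1.615, -0.0]
ft_force: [-0.9, -0.6, 0.7]
width: 0.0174
finger_force: 15.0
```

```bash

python3 -m inch '{"rows":[{"offset":[0,0,0],"angular":[0,0,0]},{"offset":[0,0,0],"angular":[0,0,0]},{"offset":[0,0,0],"angular":[0,0,0]},{"offset":[0,0,0],"angular":[0,0,0]},{"offset":[0,0,0],"angular":[0,0,0]},{"offset":[0,0,0],"angular":[0,0,0]}]}' 0.4 15
python3 -m inch '{"rows":[{"offset":[0,0,0.3],"angular":[0,0,0]},{"offset":[0,0,0.7],"angular":[0,0,0]},{"offset":[0,0,1],"angular":[0,0,0]},{"offset":[0,0,1],"angular":[0,0,0]},{"offset":[0,0,1],"angular":[0,0,0]},{"offset":[0,0.8,0.5],"angular":[0,0,0]},{"offset":[0,1,0],"angular":[0,0,0]},{"offset":[0,1,0],"angular":[0,0,0]},{"offset":[0,1,0],"angular":[0,0,0]},{"offset":[0,1,0],"angular":[0,0,0]}]}'
python3 -m inch '{"rows":[{"offset":[0,1,0],"angular":[0,0,0]},{"offset":[0,1,0],"angular":[0,0,0]},{"offset":[0,1,0],"angular":[0,0,0]},{"offset":[0,0,0],"angular":[0,0,0]},{"offset":[0,0,0],"angular":[0,0,0]}]}'
python3 - <<'E'
from h import *
T=snapshot('top');S=snapshot('scene')
a=cv2.resize(S['frame'][130:260,250:450],None,fx=2.4,fy=2.4,interpolation=2);b=cv2.resize(T['frame'][115:205,180:380],None,fx=2.4,fy=2.4,interpolation=2)
cv2.imwrite('pics/fin.png',np.vstack([a,b]))
E
```

```text
t: 25.73
tcp_pos: [0.6328, 0.0706, 0.0852]
ee_rot: [2.695, 1.615, 0.0]
ft_force: [-0.1, 0.6, -0.3]
width: 0.0515
finger_force: 0.0
t: 26.57
tcp_pos: [0.6328, 0.2158, 0.2213]
ee_rot: [2.695, 1.614, 0.002]
ft_force: [-0.1, 0.2, -0.3]
width: 0.0524
finger_force: 0.0
t: 26.98
tcp_pos: [0.6317, 0.3073, 0.2207]
ee_rot: [-2.69, -1.62, -0.001]
ft_force: [0.6, -1.1, 0.8]
width: 0.0525
finger_force: 0.0
```

View pics/fin.png

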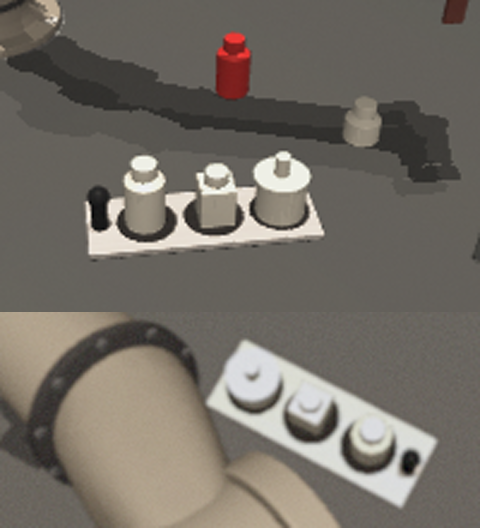

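The final views show the tall bottle by the post, the square bottle in the middle, and the cup at the far end with its lid flat and centred. The short bottle is where it was and the gripper is clear, so I'm handing in.

```bash
python3 -c "
from plant import job_done; print(job_done())"
```

```text
the job is handed in; nothing more can be done
None
```

The tray is set and the job is handed in at about 27 s: tall bottle by the post, square bottle in the middle, lidded cup at the far end, all upright, released and judged by eye in the last pictures, with no verdict returned.

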